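Fold away the hold-down bar and restock the filter rack

ROBOT

A 6-joint arm with a two-finger parallel gripper is mounted at the origin on the work surface. World frame = base frame: x ahead of the robot, y to its left, z up, the work surface at z = 0. Lengths are in m, angles in rad, forces in N, time in s.
With the tool pointing down it reaches from about 0.275 to 0.725 m from the base axis. Payload 5.6 kg.
Tool frame: the origin (TCP) lies midway between the tips of the shut fingers; the grasp point (between the pads) lies r.tcp_to_grasp behind it (r.tcp_to_grasp is the distance from the TCP to the grasp point, in m); z points along the fingers, y is the line along which they close (so a half turn about z gives the same grasp; the last joint's range is limited). The gripper opens to 85 mm and grips with 20 to 120 N. Pads are 22 mm wide; open, the fingers measure 114 mm over their backs; the gripper's body (76 mm by 85 mm) begins 54 mm behind the grasp point. The pads swing forward as they close: fully open they stand 13 mm farther back than shut.
Start: joints at [1.412, 0.255, 0.108, 0, -1.424, -0.285], TCP at [0.236, 0.497, 0.231] pointing down, gripper open.
Joint ranges: [-2.95, 2.95], [-1.21, 1.97], [-1.09, 1.5], [-2.87, 1.71], [-2.94, -0.07], [-3.05, 3.05]. Speed limits (rad/s): [2.57, 2.57, 3.14, 3.14, 3.14, 3.14].

INTERFACE

Orientations are given as a unit quaternion [w, x, y, z].
In Python, from station import status, eyes, job, models, r gives the robot as it stands.
- The arm moves only by the tool arm_command, never from a script. Its arguments are lists of equal length, an entry for each row: "travel": the shift along the world's x, y, z in m, a list of three; "rotation": the turn, a rotation vector about the world's x, y, z in degrees, a list of three; "fingers": the opening, from -1 (shut) to 1 (fully open). In form: {"travel": [[x, y, z], ...], "rotation": [[ax, ay, az], ...], "fingers": [fingers, ...]}. A call has exactly 8 rows; each row is the pose to reach, as a shift and turn from the pose commanded when the call began; what a row does not reach only later rows make up. A row lasts 1/10 s, in which the tool goes at most 50 mm and 8.59 degrees, less where a joint would pass 70% of its speed; a pose out of reach is approached as far as the arm can. A call with a gripper value outside its range is refused whole. The fingers move at their own pace and stop on an object; the grip force is fixed at half the most. Time passes only in rows, so rows that repeat a pose let the fingers close, or fill a call up. It gives the time, the measured TCP pose, the force, the opening and the grip force at its end, in the units of the state.
- status.observe(): the state, without advancing time (a new reading comes with each control period).
- eyes.get_image(name): name is "side" or "top"; returns the picture (480x640x3 uint8, red, green, blue); there is no depth.
- eyes.calibration(name): a dict with "mtx" (3x3 intrinsics, pixels), "rvec" (rotation vector, rad) and "tvec" (3), from world to camera coordinates, as OpenCV has them. Camera axes: x right, y down, z forward; pixel columns grow to the right and rows downward; lengths in m; the calibration is good to about 2 mm. A picture is of the moment at which its call begins. calibration takes no time and is no camera call.
- job.sign_off(): hands the job in; it is judged then, once.
Trained networks look in the newest picture that a camera, given by its name, has taken for a name from the list of things; names that differ only in an ending like _2 or _b are one class to them, and where a whole thing is asked for, a point or a joint stands for the part that bears it (a point fixed in the world has none). Each returns a list of dicts, best first, with "confidence" (0 to 1); they miss things now and then, are a little off and sometimes report something else, mostly with a low value. They report only what shows in the picture. A call takes as long as a camera call.
- models.outline_of(camera, label): "mask" (480x640 bool, what is visible of it).
- models.place_of(camera, label): "point" ([x, y, z] in m, in world coordinates, good to about 4 mm: a listed point, or the origin of a listed thing).
The state is a dict: "time_s": time; "joint_pos": joint angles; "joint_vel": joint speeds; "effort": joint torques, N m; "position": TCP position; "orientation": TCP orientation; "wrist_force": force on the tool from outside, world axes, zero at the start; "ft_torque": the same for the moment, N m; "grip_width": finger opening in m; "gripper_force": force on a finger pad.
Only numpy, scipy, OpenCV 4.12 (cv2) and the standard library are available. Lean on these libraries where they do the work, as an engineer would, in place of code of your own. Each camera call takes 0.05 s, during which the arm holds its last target. There are 200 camera calls.

TASK

Fold the loading rack's three-leaf hold-down bar away from its outer end: first fold the red-knobbed end leaf right back onto the middle leaf, then fold those two right back onto the first leaf, then swing the folded stack clockwise to its stop, clear of the deck. Once it is clear, stand every filter canister upright on the rack in two neat rows, one centred on each mark, blue ones on the blue strip and orange ones on the orange strip, each row filled from the end nearest the bar's post with no mark skipped. Leave the bar folded and the other things on the bench where they are.

Things in the scene. Friction and masses are not known exactly. Their poses are not given: they have to be found in the camera images.
- rack: Low grey steel loading rack, fixed. Flat deck 24 mm above the bench, 210 mm along its x, from -120 to +195 mm along its y. Origin on the bench below the middle of the six marks, z up; x points across the two rows, away from the robot; y runs along the rows towards the post of the hold-down bar. Turned up to 0.25 rad about z.
- post (a point): Axis of the post at the rack's +y end (round, 32 mm diameter), about which leaf 1 turns; the point is at the underside of leaf 1, 92 mm above the bench.
- leaf1 (a joint): Leaf 1 of the bar: flat aluminium, 48 mm wide, 6 mm thick, 150 mm from its pivot to its green knob, underside 92 mm above the bench. Vertical hinge, grows clockwise seen from above, friction 0.8 N m (stays where left), stops at 0 and 1.57. On the post. 0: along the rack's -y, over the deck's middle, in the way of both rows; 1.57: along its -x, clear of the deck.
- leaf2 (a joint): Leaf 2 of the bar: flat aluminium, 48 mm wide, 6 mm thick, 110 mm from its pivot to its yellow knob, underside 98 mm above the bench. Vertical hinge, grows clockwise seen from above, friction 0.25 N m (stays where left), stops at 0 and 3.14. Pivots on the green knob's axis. 0: in line with leaf 1; 3.14: folded right back on top of leaf 1.
- leaf3 (a joint): Leaf 3 of the bar: flat aluminium, 48 mm wide, 6 mm thick, 70 mm from its pivot to its red knob, underside 104 mm above the bench. Vertical hinge, grows clockwise seen from above, friction 0.06 N m (stays where left), stops at 0 and 3.14. Pivots on the yellow knob's axis. 0: in line with leaf 2; 3.14: folded right back on top of leaf 2.
- grip1 (a point): Green knob: upright round grip of 18 mm diameter, turning freely on its own axis, on the axis where leaf 2 turns on leaf 1; moving it swings leaf 1. Its top is 152 mm above the bench and all of it above 110 mm is clear of every leaf. The point is on the knob's axis, 134 mm above the bench. Folded, the knobs stand 40 mm apart or more along the bar.
- grip2 (a point): Yellow knob: upright round grip of 18 mm diameter, turning freely on its own axis, on the axis where leaf 3 turns on leaf 2; moving it swings leaf 2. Its top is 158 mm above the bench and all of it above 110 mm is clear of every leaf. The point is on the knob's axis, 134 mm above the bench. Folded, the knobs stand 40 mm apart or more along the bar.
- grip3 (a point): Red knob: upright round grip of 18 mm diameter, turning freely on its own axis, at the free end of leaf 3; moving it swings leaf 3. Its top is 164 mm above the bench and all of it above 110 mm is clear of every leaf. The point is on the knob's axis, 134 mm above the bench. Folded, the knobs stand 40 mm apart or more along the bar.
- blue_mark1 (a point): Centre of mark 1 of the blue strip, on the deck surface (24 mm above the bench); mark 1 is nearest the post, mark 3 farthest. Mark: grey disc with a white rim, 54 mm diameter. The blue strip is painted on the deck, 68 by 204 mm, its three marks 66 mm apart along the rack's y and 45 mm from the rack's middle in x; the two strips' rows are 90 mm apart; which is nearer the robot varies.
- blue_mark2 (a point): Centre of mark 2 of the blue strip, on the deck surface (24 mm above the bench); mark 1 is nearest the post, mark 3 farthest. Mark: grey disc with a white rim, 54 mm diameter. The blue strip is painted on the deck, 68 by 204 mm, its three marks 66 mm apart along the rack's y and 45 mm from the rack's middle in x; the two strips' rows are 90 mm apart; which is nearer the robot varies.
- blue_mark3 (a point): Centre of mark 3 of the blue strip, on the deck surface (24 mm above the bench); mark 1 is nearest the post, mark 3 farthest. Mark: grey disc with a white rim, 54 mm diameter. The blue strip is painted on the deck, 68 by 204 mm, its three marks 66 mm apart along the rack's y and 45 mm from the rack's middle in x; the two strips' rows are 90 mm apart; which is nearer the robot varies.
- orange_mark1 (a point): Centre of mark 1 of the orange strip, on the deck surface (24 mm above the bench); mark 1 is nearest the post, mark 3 farthest. Mark: grey disc with a white rim, 54 mm diameter. The orange strip is painted on the deck, 68 by 204 mm, its three marks 66 mm apart along the rack's y and 45 mm from the rack's middle in x; the two strips' rows are 90 mm apart; which is nearer the robot varies.
- orange_mark2 (a point): Centre of mark 2 of the orange strip, on the deck surface (24 mm above the bench); mark 1 is nearest the post, mark 3 farthest. Mark: grey disc with a white rim, 54 mm diameter. The orange strip is painted on the deck, 68 by 204 mm, its three marks 66 mm apart along the rack's y and 45 mm from the rack's middle in x; the two strips' rows are 90 mm apart; which is nearer the robot varies.
- orange_mark3 (a point): Centre of mark 3 of the orange strip, on the deck surface (24 mm above the bench); mark 1 is nearest the post, mark 3 farthest. Mark: grey disc with a white rim, 54 mm diameter. The orange strip is painted on the deck, 68 by 204 mm, its three marks 66 mm apart along the rack's y and 45 mm from the rack's middle in x; the two strips' rows are 90 mm apart; which is nearer the robot varies.
- blue1: Blue filter canister 1: upright aluminium cylinder, 50 mm diameter, 64 mm tall, about 0.16 kg, with blue band and top disc. Origin at the centre of its underside, z up. It may be absent.
- orange1: Orange filter canister 1: upright aluminium cylinder, 50 mm diameter, 64 mm tall, about 0.16 kg, with orange band and top disc. Origin at the centre of its underside, z up. It may be absent.
- blue2: Blue filter canister 2: upright aluminium cylinder, 50 mm diameter, 64 mm tall, about 0.16 kg, with blue band and top disc. Origin at the centre of its underside, z up. It may be absent.
- orange2: Orange filter canister 2: upright aluminium cylinder, 50 mm diameter, 64 mm tall, about 0.16 kg, with orange band and top disc. Origin at the centre of its underside, z up. It may be absent.
- blue3: Blue filter canister 3: upright aluminium cylinder, 50 mm diameter, 64 mm tall, about 0.16 kg, with blue band and top disc. Origin at the centre of its underside, z up. It may be absent.
- orange3: Orange filter canister 3: upright aluminium cylinder, 50 mm diameter, 64 mm tall, about 0.16 kg, with orange band and top disc. Origin at the centre of its underside, z up. It may be absent.
- tape: Bystander: yellow roll of tape lying flat, 90 mm diameter, 40 mm tall, far left. Origin under its centre.
- valve: Bystander: chromed cylinder valve standing on the bench, about 44 mm diameter and 75 mm tall with a brass outlet to its +y, far left. Origin under its centre.
- gauge: Bystander: black pressure gauge lying face up, 64 mm diameter, 27 mm tall with a short brass stem, between the robot and the rack. Origin under its centre.
- carton: Bystander: open cardboard carton 160 by 220 mm, 90 mm tall, to the far right. Origin under its centre.

How it is judged:
On the way, in this order (a step that is already met when the one before it is completed fails the run):
1. the end leaf is folded back onto the middle leaf, which is still unfolded (value of joint leaf3 above 2.93 rad and value of joint leaf2 below 1 rad and value of joint leaf1 below 0.8 rad), for 0.2 s.
2. the middle leaf, with the end leaf folded on it, is folded back onto the first leaf, which is still over the rack (value of joint each of leaf3, leaf2 above 2.93 rad and value of joint leaf1 below 0.8 rad), for 0.2 s.
3. the folded bar is swung to its stop, clear of the deck (value of joint each of leaf3, leaf2 above 2.93 rad and value of joint leaf1 above 1.4 rad), for 0.2 s.
4. all canisters stand on the marks of their own rows, rows filled from the post end ((horizontal distance between blue1 and blue_mark1 below 0.012 m or horizontal distance between blue1 and blue_mark2 below 0.012 m or horizontal distance between blue1 and blue_mark3 below 0.012 m) and angle between each of blue1, blue2, blue3, orange1, orange2, orange3's own z axis and vertical below 0.1 rad and z of blue1 in the frame of rack between 0.018 and 0.03 m and (horizontal distance between blue2 and blue_mark1 below 0.012 m or horizontal distance between blue2 and blue_mark2 below 0.012 m or horizontal distance between blue2 and blue_mark3 below 0.012 m) and z of blue2 in the frame of rack between 0.018 and 0.03 m and (horizontal distance between blue3 and blue_mark1 below 0.012 m or horizontal distance between blue3 and blue_mark2 below 0.012 m or horizontal distance between blue3 and blue_mark3 below 0.012 m) and z of blue3 in the frame of rack between 0.018 and 0.03 m and horizontal distance between any of blue1, blue2, blue3 and blue_mark1 below 0.012 m and (horizontal distance between any of blue1, blue2, blue3 and blue_mark2 below 0.012 m or horizontal distance between each of blue1, blue2, blue3 and blue_mark3 above 0.03 m) and (horizontal distance between orange1 and orange_mark1 below 0.012 m or horizontal distance between orange1 and orange_mark2 below 0.012 m or horizontal distance between orange1 and orange_mark3 below 0.012 m) and z of orange1 in the frame of rack between 0.018 and 0.03 m and (horizontal distance between orange2 and orange_mark1 below 0.012 m or horizontal distance between orange2 and orange_mark2 below 0.012 m or horizontal distance between orange2 and orange_mark3 below 0.012 m) and z of orange2 in the frame of rack between 0.018 and 0.03 m and (horizontal distance between orange3 and orange_mark1 below 0.012 m or horizontal distance between orange3 and orange_mark2 below 0.012 m or horizontal distance between orange3 and orange_mark3 below 0.012 m) and z of orange3 in the frame of rack between 0.018 and 0.03 m and horizontal distance between any of orange1, orange2, orange3 and orange_mark1 below 0.012 m and (horizontal distance between any of orange1, orange2, orange3 and orange_mark2 below 0.012 m or horizontal distance between each of orange1, orange2, orange3 and orange_mark3 above 0.03 m)), for 0.2 s.
At the end, for the whole second after the job is handed in: Leaves 2 and 3 folded to more than 2.93 rad (within 12 degrees of flat) and leaf 1 swung to more than 1.40 rad; every canister present stands upright (within 0.1 rad) on the deck within 12 mm of a mark of its own colour's strip, at rest; in each row mark 1 is filled, and mark 3 only if mark 2 is (all of step 3 and all of step 4 and linear speed of each of blue1, blue2, blue3, orange1, orange2, orange3 below 0.02 m/s); the robot touches nothing.
It fails at once if a bystander is pushed more than 30 mm (distance of any of tape, valve, gauge, carton from where it was at the start of the episode above 0.03 m).
Of blue1, blue2, blue3 only 2 to 3 are there at a start; the rules pass over those that are not, and their reading is None.
Of orange1, orange2, orange3 only 2 to 3 are there at a start; the rules pass over those that are not, and their reading is None.
At some moment in a run one of blue1, orange1, blue2, orange2, blue3, orange3 may be knocked a few centimetres aside while the robot is not near it.
Once in a run the grip may slacken for a moment while it holds something.
It also fails if it takes over 210 s, if anything falls off the work surface, if the arm or the gripper's body presses on something with over 40 N, if the wrist force passes 120 N, or if a joint passes its speed limit or range.

## Working session

There is one attempt and no reset: what is moved stays moved. The work goes in short steps, Python scripts to look and compute and a tool call to move; the robot and the scene stay as the last step left them, time stands still between calls to the robot, and variables do not carry over. Pictures are saved under pics/ and viewed, at most 14 in all, crops included, and the job is handed in when it is done.

Besides the shell and the picture viewer there is one more tool, called after ">>>" as a command line: name --argument value ..., lists and objects as JSON in quotes. arm_command: Moves the arm, as the interface text tells. Its arguments: {"type":"object","properties":{"travel":{"type":"array"},"rotation":{"type":"array"},"fingers":{"type":"array"}},"required":["travel","rotation","fingers"]}

```bash
mkdir -p pics; cat > h.py <<'E'
from station import status, eyes, job, models, r
import numpy as np, cv2
from scipy.spatial.transform import Rotation as R
def snap(cam,name):
    im=eyes.get_image(cam); cv2.imwrite('pics/'+name,im[:,:,::-1]); return im
def proj(cam,P):
    c=eyes.calibration(cam); return cv2.projectPoints(np.float64(P).reshape(-1,1,3),np.array(c['rvec']),np.array(c['tvec']),np.array(c['mtx']),None)[0][:,0]
def unproj(cam,uv,z):
    c=eyes.calibration(cam);M=cv2.Rodrigues(np.array(c['rvec']))[0];t=np.array(c['tvec']).reshape(3)
    d=M.T@np.linalg.inv(np.array(c['mtx']))@np.array([*uv,1.]);o=-M.T@t
    return o+d*(z-o[2])/d[2]
def st():
    s=status.observe();q=s['orientation'];m=R.from_quat([q[1],q[2],q[3],q[0]]).as_matrix()
    print('t',round(s['time_s'],2),'p',np.round(s['position'],4),'yaxis',np.round(m[:,1],3),'z',np.round(m[:,2],3),'w',round(s['grip_width'],4),'gf',s['gripper_force'],'F',np.round(s['wrist_force'],1),'j',np.round(s['joint_pos'],2))
E
python3 - <<'E'
from h import *
st();print(r.tcp_to_grasp)
snap('top','top0.png');snap('side','side0.png')
for c in('top','side'):
  for l in ['grip1','grip2','grip3','post','blue_mark1','blue_mark3','orange_mark1','orange_mark3','rack','blue1','orange1','gauge','valve','tape','carton']:
    print(c,l,[(np.round(d['point'],3).tolist(),round(d['confidence'],2)) for d in models.place_of(c,l)])
E
```

```text
t 0.0 p [0.2359 0.4963 0.2304] yaxis [-0.429 -0.903  0.002] z [-0.001 -0.002 -1.   ] w 0.0854 gf 0.0 F [-0.1  0.   1. ] j [ 1.41  0.26  0.11 -0.   -1.42 -0.28]
0.0187
top grip1 [([0.477, -0.07, 0.132], 0.98), ([0.575, 0.08, 0.133], 0.8), ([0.534, -0.02, 0.135], 0.79), ([0.398, 0.45, -0.001], 0.3)]
top grip2 [([0.477, -0.07, 0.132], 0.98), ([0.575, 0.08, 0.133], 0.8), ([0.534, -0.02, 0.135], 0.79), ([0.398, 0.45, -0.001], 0.3)]
top grip3 [([0.477, -0.07, 0.132], 0.98), ([0.575, 0.08, 0.133], 0.8), ([0.534, -0.02, 0.135], 0.79), ([0.398, 0.45, -0.001], 0.3)]
top post [([0.604, 0.227, 0.093], 0.65)]
top blue_mark1 [([0.528, 0.004, 0.024], 0.89), ([0.545, 0.136, 0.028], 0.86), ([0.539, 0.073, 0.023], 0.63)]
top blue_mark3 [([0.528, 0.004, 0.024], 0.89), ([0.545, 0.136, 0.028], 0.86), ([0.539, 0.073, 0.023], 0.63)]
top orange_mark1 [([0.634, 0.125, 0.018], 0.72), ([0.625, 0.06, 0.026], 0.66), ([0.618, -0.005, 0.022], 0.64)]
top orange_mark3 [([0.634, 0.125, 0.018], 0.72), ([0.625, 0.06, 0.026], 0.66), ([0.618, -0.005, 0.022], 0.64)]
top rack []
top blue1 [([0.538, -0.231, -0.006], 0.93), 
[... 1159 characters left out ...]
[0.625, 0.059, 0.025], 0.77), ([0.63, 0.125, 0.024], 0.74), ([0.621, -0.006, 0.025], 0.68), ([0.582, 0.064, 0.001], 0.35)]
side orange_mark3 [([0.625, 0.059, 0.025], 0.77), ([0.63, 0.125, 0.024], 0.74), ([0.621, -0.006, 0.025], 0.68), ([0.582, 0.064, 0.001], 0.35)]
side rack [([0.584, 0.064, -0.002], 0.69)]
side blue1 [([0.538, -0.228, -0.002], 0.8), ([0.542, -0.337, 0.001], 0.77)]
side orange1 [([0.438, -0.123, -0.002], 0.87), ([0.531, -0.46, -0.0], 0.67), ([0.414, -0.25, -0.002], 0.58)]
side gauge [([0.389, 0.046, 0.001], 0.92)]
side valve []
side tape [([0.396, 0.449, 0.006], 0.82), ([0.537, 0.072, 0.025], 0.48), ([0.529, 0.002, 0.028], 0.41)]
side carton [([0.707, -0.356, -0.004], 0.66)]
```

View pics/top0.png

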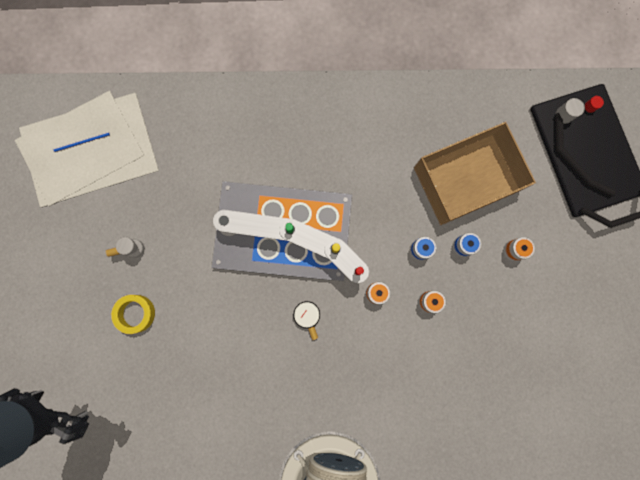

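View pics/side0.png

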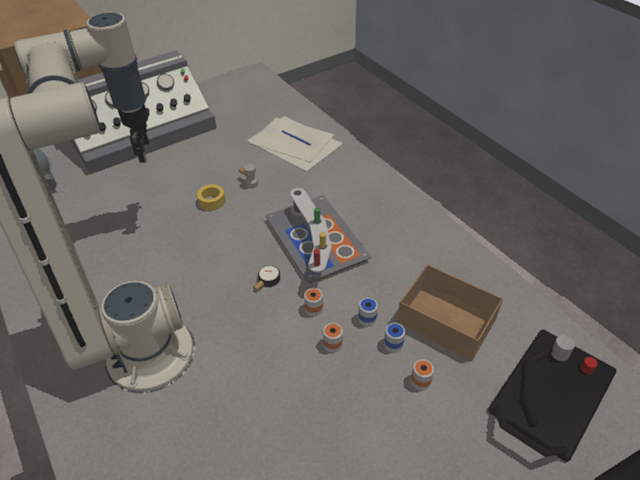

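The top view shows the post at (222,221), green knob (289,229), yellow (336,248) and red (359,271). The blue strip is nearer the robot. There are 2 blue and 3 orange canisters on the right, and the gauge is at (307,315). The model points agree with the given lengths. I'm approaching the red knob with the fingers closing across the final bar direction.

>>> arm_command --travel '[[0.02,-0.045,0],[0.04,-0.09,0],[0.06,-0.135,0],[0.08,-0.18,0],[0.1,-0.225,0],[0.12,-0.27,0],[0.14,-0.315,0],[0.155,-0.355,0]]' --rotation '[[0,0,-7],[0,0,-14],[0,0,-21],[0,0,-28],[0,0,-35],[0,0,-42],[0,0,-49],[0,0,-56]]' --fingers '[1,1,1,1,1,1,1,1]'

```text
time_s: 2.4
position: [0.3916, 0.1396, 0.2316]
orientation: [-0.0, 0.756, -0.654, 0.0]
wrist_force: [1.0, 0.6, 0.1]
grip_width: 0.0858
gripper_force: 0.0
```

>>> arm_command --travel '[[0.02,-0.045,0],[0.04,-0.09,0],[0.06,-0.135,0],[0.08,-0.18,0],[0.0875,-0.21,0],[0.0875,-0.21,0],[0.0875,-0.21,0],[0.0875,-0.21,0]]' --rotation '[[0,0,-7],[0,0,-14],[0,0,-21],[0,0,-28],[0,0,-31],[0,0,-31],[0,0,-31],[0,0,-31]]' --fingers '[1,1,1,1,1,1,1,1]'

```text
time_s: 3.2
position: [0.4785, -0.0677, 0.2314]
orientation: [0.0, -0.557, 0.831, 0.0]
wrist_force: [-0.6, 0.3, -0.6]
grip_width: 0.0851
gripper_force: 0.0
```

```bash
python3 - <<'E'
from h import *
st()
Y=np.array([.534,-.0205]);Rd=np.array([.4785,-.0685]);a0=np.degrees(np.arctan2(*(Rd-Y)[::-1]))%360
for a in np.linspace(a0,67,9): print(np.round(Y+.071*np.array([np.cos(np.radians(a)),np.sin(np.radians(a))])-Rd,3),end=' ')
E
```

```text
t 3.2 p [ 0.4785 -0.0677  0.2314] yaxis [-0.925  0.381 -0.   ] z [ 0.  0. -1.] w 0.0851 gf 0.0 F [-0.6  0.3 -0.6] j [ 0.18  0.12 -0.06 -0.   -1.39 -0.57]
[0.002 0.002] [-0.011  0.022] [-0.015  0.045] [-0.012  0.069] [-0.002  0.09 ] [0.015 0.106] [0.037 0.116] [0.06  0.119] [0.083 0.113]
```

>>> arm_command --travel '[[0,0,-0.04],[0,0,-0.08],[0,0,-0.113],[0,0,-0.113],[0,0,-0.113],[0,0,-0.113],[0,0,-0.113],[0,0,-0.113]]' --rotation '[[0,0,0],[0,0,0],[0,0,0],[0,0,0],[0,0,0],[0,0,0],[0,0,0],[0,0,0]]' --fingers '[1,1,1,-1,-1,-1,-1,-1]'

```text
time_s: 4.0
position: [0.4798, -0.0681, 0.1198]
orientation: [0.001, -0.556, 0.831, -0.001]
wrist_force: [-0.3, 1.2, 3.9]
grip_width: 0.0163
gripper_force: 58.3
```

```bash
python3 - <<'E'
from h import *
st()
for l in ['grip1','grip2']:
    print([(np.round(d['point'],3).tolist(),round(d['confidence'],2)) for d in models.place_of('side',l)])
E
```

```text
t 4.0 p [ 0.4798 -0.0681  0.1198] yaxis [-0.924  0.381 -0.003] z [ 0.003  0.    -1.   ] w 0.0163 gf 58.31714987754822 F [-0.3  1.2  3.9] j [ 0.18  0.19 -0.27  0.   -1.11 -0.57]
[([0.48, -0.067, 0.126], 0.94), ([0.534, -0.021, 0.136], 0.79), ([0.577, 0.078, 0.133], 0.78)]
[([0.48, -0.067, 0.126], 0.94), ([0.534, -0.021, 0.136], 0.79), ([0.577, 0.078, 0.133], 0.78)]
```

>>> arm_command --travel '[[-0.009,0.013,0],[-0.014,0.03,0],[-0.015,0.047,0],[-0.012,0.068,0],[-0.002,0.089,0],[0.015,0.106,0],[0.037,0.116,0],[0.06,0.119,0]]' --rotation '[[0,0,0],[0,0,0],[0,0,0],[0,0,0],[0,0,0],[0,0,0],[0,0,0],[0,0,0]]' --fingers '[-1,-1,-1,-1,-1,-1,-1,-1]'

```text
time_s: 4.9
position: [0.5396, 0.0504, 0.1199]
orientation: [-0.0, -0.557, 0.831, -0.001]
wrist_force: [-2.9, -10.0, 8.7]
grip_width: 0.0166
gripper_force: 58.9
```

```bash
cat >> h.py <<'E'
def look(labels,cams=('top','side'),conf=.5):
    for c in cams:
        eyes.get_image(c)
        for l in labels: print(c,l,[(np.round(d['point'],3).tolist(),round(d['confidence'],2)) for d in models.place_of(c,l) if d['confidence']>conf])
E
python3 - <<'E'
from h import *
st();look(['grip1'])
E
```

```text
t 4.9 p [0.5396 0.0504 0.1199] yaxis [-0.925  0.38  -0.002] z [ 0.001 -0.002 -1.   ] w 0.0166 gf 58.85859668254852 F [ -2.9 -10.    8.7] j [ 0.38  0.3  -0.12  0.   -1.15 -0.77]
top grip1 [([0.533, -0.018, 0.135], 0.95), ([0.539, 0.048, 0.136], 0.57)]
side grip1 [([0.576, 0.08, 0.133], 0.76), ([0.529, -0.021, 0.136], 0.64), ([0.543, 0.054, 0.131], 0.59)]
```

>>> arm_command --travel '[[0.01,-0.004,0],[0.02,-0.009,0],[0.027,-0.014,0],[0.03,-0.016,0],[0.03,-0.016,0],[0.03,-0.016,0],[0.03,-0.016,0],[0.03,-0.016,0]]' --rotation '[[0,0,0],[0,0,0],[0,0,0],[0,0,0],[0,0,0],[0,0,0],[0,0,0],[0,0,0]]' --fingers '[-1,-1,-1,-1,-1,-1,-1,-1]'

```text
time_s: 5.9
position: [0.5715, 0.0394, 0.1201]
orientation: [0.005, -0.557, 0.831, 0.001]
wrist_force: [3.0, 14.1, 4.2]
grip_width: 0.0166
gripper_force: 58.6
```

```bash
python3 - <<'E'
from h import *
st();look(['grip1']);snap('side','s1.png')
for c in ('top','side'): print(c,[np.round(proj(c,[[.56,.043,.134]]))])
E
```

```text
t 5.9 p [0.5715 0.0394 0.1201] yaxis [-0.925  0.381 -0.004] z [ 0.008  0.008 -1.   ] w 0.0166 gf 58.61282229423523 F [ 3.  14.1  4.2] j [ 0.34  0.35 -0.04 -0.01 -1.17 -0.73]
top grip1 [([0.572, 0.041, 0.131], 0.9), ([0.557, -0.028, 0.131], 0.74)]
side grip1 [([0.574, 0.044, 0.129], 0.75), ([0.581, 0.077, 0.132], 0.72), ([0.536, 0.074, 0.025], 0.68), ([0.552, -0.029, 0.137], 0.6)]
top [array([[307., 235.]])]
side [array([[319., 223.]])]
```

>>> arm_command --travel '[[0,0,0],[0,0,0],[0,0,0],[0,0,0.03],[0,0,0.065],[-0.008,-0.034,0.065],[-0.016,-0.068,0.065],[-0.016,-0.068,0.065]]' --rotation '[[0,0,0],[0,0,0],[0,0,0],[0,0,0],[0,0,0],[0,0,6],[0,0,12],[0,0,12]]' --fingers '[0,1,1,1,1,1,1,1]'

```text
time_s: 6.95
position: [0.5515, -0.0366, 0.1835]
orientation: [-0.001, -0.64, 0.769, -0.0]
wrist_force: [-0.5, 0.8, -0.5]
grip_width: 0.0853
gripper_force: 0.0
```

```bash
python3 - <<'E'
from h import *
st();look(['grip1'])
E
```

```text
t 6.95 p [ 0.5515 -0.0366  0.1835] yaxis [-0.983  0.181  0.   ] z [-0.001 -0.001 -1.   ] w 0.0853 gf 0.0 F [-0.5  0.8 -0.5] j [ 0.22  0.28  0.02  0.   -1.31 -0.4 ]
top grip1 [([0.556, -0.028, 0.134], 0.53)]
side grip1 [([0.57, 0.042, 0.13], 0.75), ([0.554, -0.028, 0.139], 0.73), ([0.581, 0.078, 0.13], 0.65)]
```

>>> arm_command --travel '[[0.0035,0.0085,0],[0.0035,0.0085,-0.03],[0.0035,0.0085,-0.064],[0.0035,0.0085,-0.064],[0.0035,0.0085,-0.064],[0.0035,0.0085,-0.064],[0.0035,0.0085,-0.064],[0.0035,0.0085,-0.064]]' --rotation '[[0,0,0],[0,0,0],[0,0,0],[0,0,0],[0,0,0],[0,0,0],[0,0,0],[0,0,0]]' --fingers '[1,1,1,1,-1,-1,-1,-1]'

```text
time_s: 7.95
position: [0.5569, -0.0246, 0.1206]
orientation: [0.001, -0.64, 0.768, -0.001]
wrist_force: [-0.7, -0.0, -0.4]
grip_width: 0.0283
gripper_force: 0.0
```

```bash
python3 - <<'E'
from h import *
st();look(['grip1'])
p=np.array(status.observe()['position'][:2])
G=np.array([.578,.079]);a0=np.degrees(np.arctan2(*(p-G)[::-1]))%360;print(a0,np.linalg.norm(p-G))
for a in np.linspace(a0,78,17): print(np.round(G+.1095*np.array([np.cos(np.radians(a)),np.sin(np.radians(a))])-p,3),end=' ')
E
```

```text
t 7.95 p [ 0.5569 -0.0246  0.1206] yaxis [-0.983  0.181 -0.002] z [ 0.002  0.    -1.   ] w 0.0283 gf 0.0 F [-0.7 -0.  -0.4] j [ 0.24  0.33 -0.08  0.   -1.16 -0.42]
top grip1 []
side grip1 [([0.58, 0.08, 0.129], 0.87), ([0.555, -0.028, 0.135], 0.8)]
258.18373599020396 0.1060054974837077
[-0.001 -0.003] [-0.021  0.003] [-0.04   0.013] [-0.057  0.027] [-0.07   0.044] [-0.08   0.063] [-0.086  0.084] [-0.088  0.105] [-0.085  0.126] [-0.079  0.147] [-0.069  0.166] [-0.055  0.182] [-0.038  0.196] [-0.019  0.205] [0.002 0.211] [0.023 0.213] [0.044 0.211]
```

>>> arm_command --travel '[[0,0,0],[0,0,0],[-0.012,0.001,0],[-0.03,0.007,0],[-0.048,0.019,0],[-0.064,0.035,0],[-0.076,0.054,0],[-0.084,0.074,0]]' --rotation '[[0,0,0],[0,0,0],[0,0,0],[0,0,0],[0,0,0],[0,0,0],[0,0,0],[0,0,0]]' --fingers '[-1,-1,-1,-1,-1,-1,-1,-1]'

```text
time_s: 8.95
position: [0.4703, 0.0478, 0.12]
orientation: [-0.002, -0.64, 0.769, -0.001]
wrist_force: [-5.5, -4.0, 10.5]
grip_width: 0.0167
gripper_force: 59.3
```

```bash
python3 - <<'E'
from h import *
st();look(['grip1'])
p=np.array(status.observe()['position'][:2])
G=np.array([.579,.079]);a0=np.degrees(np.arctan2(*(p-G)[::-1]))%360;print(a0,np.linalg.norm(p-G))
E
```

```text
t 8.95 p [0.4703 0.0478 0.12  ] yaxis [-0.983  0.181  0.001] z [-0.002 -0.003 -1.   ] w 0.0167 gf 59.30867850780487 F [-5.5 -4.  10.5] j [ 0.44  0.17 -0.29  0.   -1.11 -0.62]
top grip1 [([0.57, 0.078, 0.139], 0.73)]
side grip1 [([0.469, 0.044, 0.135], 0.81), ([0.533, 0.07, 0.13], 0.77), ([0.572, 0.078, 0.133], 0.6)]
195.5441414202451 0.11194290031665823
```

>>> arm_command --travel '[[-0.006,0.031,0],[-0.003,0.059,0],[0.008,0.086,0],[0.026,0.108,0],[0.048,0.126,0],[0.074,0.136,0],[0.103,0.14,0],[0.12,0.138,0]]' --rotation '[[0,0,0],[0,0,0],[0,0,0],[0,0,0],[0,0,0],[0,0,0],[0,0,0],[0,0,0]]' --fingers '[-1,-1,-1,-1,-1,-1,-1,-1]'

```text
time_s: 9.95
position: [0.5949, 0.1911, 0.1204]
orientation: [0.003, -0.641, 0.768, 0.001]
wrist_force: [-2.1, 9.4, 6.3]
grip_width: 0.0169
gripper_force: 59.6
```

```bash
python3 - <<'E'
from h import *
st();look(['grip1']);snap('side','s2.png')
E
```

```text
t 9.95 p [0.5949 0.1911 0.1204] yaxis [-0.984  0.179 -0.003] z [ 0.004  0.006 -1.   ] w 0.0169 gf 59.60407912731171 F [-2.1  9.4  6.3] j [ 0.56  0.45  0.11 -0.   -1.22 -0.74]
top grip1 [([0.582, 0.118, 0.133], 0.8), ([0.574, 0.079, 0.131], 0.78), ([0.595, 0.185, 0.136], 0.62)]
side grip1 [([0.579, 0.079, 0.134], 0.86), ([0.596, 0.186, 0.136], 0.73), ([0.584, 0.121, 0.13], 0.53)]
```

View pics/s2.png

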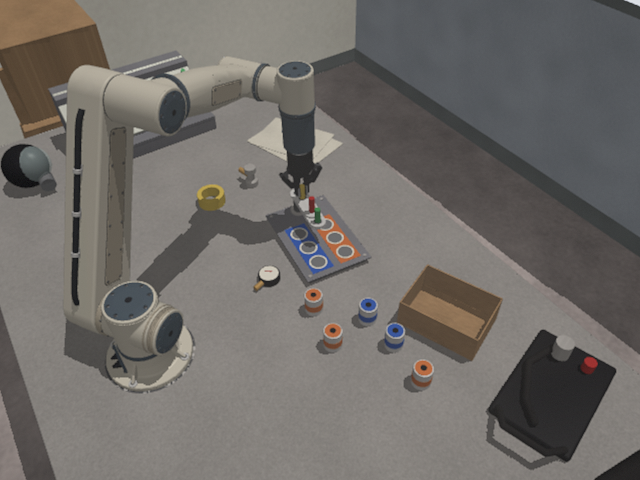

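The side view shows the stack folded over the rack, with green at (318,215), red at (311,203) and yellow in the fingers at (302,187). I'll press it home, let go, and move to green.

>>> arm_command --travel '[[0.004,-0.003,0],[0.008,-0.004,0],[0.008,-0.004,0],[0.003,-0.003,0],[0,-0.003,0],[0,-0.003,0],[0,-0.003,0.03],[0,-0.003,0.07]]' --rotation '[[0,0,0],[0,0,0],[0,0,0],[0,0,0],[0,0,0],[0,0,0],[0,0,0],[0,0,0]]' --fingers '[-1,-1,-1,0,1,1,1,1]'

```text
time_s: 11.0
position: [0.591, 0.1829, 0.1874]
orientation: [-0.003, -0.64, 0.769, 0.0]
wrist_force: [-0.3, 1.4, 0.1]
grip_width: 0.0848
gripper_force: 0.0
```

>>> arm_command --travel '[[-0.008,-0.04,0],[-0.016,-0.08,0],[-0.018,-0.109,0],[-0.018,-0.109,0],[-0.018,-0.109,0],[-0.018,-0.109,0],[-0.018,-0.109,0],[-0.018,-0.109,0]]' --rotation '[[0,0,0],[0,0,0],[0,0,0],[0,0,0],[0,0,0],[0,0,0],[0,0,0],[0,0,0]]' --fingers '[1,1,1,1,1,1,1,1]'

```text
time_s: 11.8
position: [0.5742, 0.0759, 0.189]
orientation: [-0.0, -0.64, 0.768, 0.0]
wrist_force: [-0.0, 0.2, -0.1]
grip_width: 0.0855
gripper_force: 0.0
```

```bash
python3 - <<'E'
from h import *
st();look(['grip1'])
E
```

```text
t 11.8 p [0.5742 0.0759 0.189 ] yaxis [-0.984  0.18   0.   ] z [-0. -0. -1.] w 0.0855 gf 0.0 F [-0.   0.2 -0.1] j [ 0.4   0.33  0.1   0.   -1.34 -0.58]
top grip1 []
side grip1 [([0.596, 0.188, 0.139], 0.81), ([0.581, 0.078, 0.135], 0.6), ([0.585, 0.123, 0.13], 0.56)]
```

>>> arm_command --travel '[[0.005,0.002,0],[0.005,0.002,-0.035],[0.005,0.002,-0.069],[0.005,0.002,-0.069],[0.005,0.002,-0.069],[0.005,0.002,-0.069],[0.005,0.002,-0.069],[0.005,0.002,-0.069]]' --rotation '[[0,0,0],[0,0,0],[0,0,0],[0,0,0],[0,0,0],[0,0,0],[0,0,0],[0,0,0]]' --fingers '[1,1,1,-1,-1,-1,-1,-1]'

```text
time_s: 12.8
position: [0.581, 0.0774, 0.1226]
orientation: [0.002, -0.64, 0.768, -0.001]
wrist_force: [1.1, -0.0, 3.8]
grip_width: 0.0164
gripper_force: 58.4
```

```bash
python3 - <<'E'
from h import *
st()
P=np.array([.602,.227]);f=lambda a:P+.15*np.array([np.cos(np.radians(a)),np.sin(np.radians(a))])
for i in range(17): print(i,np.round(f(261.2-i*5.5)-f(261.2),3),np.round(f(261.2-i*5.5)-f(261.2-44),3))
E
```

```text
t 12.8 p [0.581  0.0774 0.1226] yaxis [-0.984  0.181 -0.005] z [ 0.005  0.001 -1.   ] w 0.0164 gf 58.37677359580994 F [ 1.1 -0.   3.8] j [ 0.4   0.38 -0.    0.   -1.19 -0.58]
0 [0. 0.] [ 0.097 -0.058]
1 [-0.014  0.003] [ 0.082 -0.055]
2 [-0.028  0.007] [ 0.069 -0.05 ]
3 [-0.041  0.013] [ 0.055 -0.045]
4 [-0.054  0.019] [ 0.043 -0.038]
5 [-0.066  0.027] [ 0.031 -0.03 ]
6 [-0.077  0.036] [ 0.019 -0.021]
7 [-0.087  0.047] [ 0.009 -0.011]
8 [-0.097  0.058] [0. 0.]
9 [-0.105  0.069] [-0.008  0.012]
10 [-0.112  0.082] [-0.015  0.024]
11 [-0.117  0.095] [-0.021  0.038]
12 [-0.122  0.109] [-0.025  0.051]
13 [-0.125  0.123] [-0.028  0.065]
14 [-0.127  0.137] [-0.03  0.08]
15 [-0.127  0.152] [-0.03   0.094]
16 [-0.126  0.166] [-0.029  0.108]
```

>>> arm_command --travel '[[-0.014,0.003,0],[-0.028,0.007,0],[-0.041,0.013,0],[-0.054,0.019,0],[-0.066,0.027,0],[-0.077,0.036,0],[-0.087,0.047,0],[-0.097,0.058,0]]' --rotation '[[0,0,-5.5],[0,0,-11],[0,0,-16.5],[0,0,-22],[0,0,-27.5],[0,0,-33],[0,0,-38.5],[0,0,-44]]' --fingers '[-1,-1,-1,-1,-1,-1,-1,-1]'

```text
time_s: 13.6
position: [0.4824, 0.1333, 0.1225]
orientation: [0.0, -0.304, 0.953, -0.002]
wrist_force: [0.3, -6.8, 7.7]
grip_width: 0.0162
gripper_force: 58.8
```

>>> arm_command --travel '[[-0.008,0.012,0],[-0.015,0.024,0],[-0.021,0.038,0],[-0.025,0.051,0],[-0.028,0.065,0],[-0.03,0.08,0],[-0.03,0.094,0],[-0.029,0.106,0]]' --rotation '[[0,0,-5.5],[0,0,-11],[0,0,-16.5],[0,0,-22],[0,0,-27.5],[0,0,-33],[0,0,-38.5],[0,0,-44]]' --fingers '[-1,-1,-1,-1,-1,-1,-1,-1]'

```text
time_s: 14.4
position: [0.4499, 0.2399, 0.1223]
orientation: [-0.002, 0.075, 0.997, -0.002]
wrist_force: [-17.7, -3.7, 20.2]
grip_width: 0.016
gripper_force: 60.2
```

```bash
python3 - <<'E'
from h import *
st();look(['grip1'])
E
```

```text
t 14.4 p [0.4499 0.2399 0.1223] yaxis [ 0.15   0.989 -0.003] z [-0.005 -0.003 -1.   ] w 0.016 gf 60.23279428482056 F [-17.7  -3.7  20.2] j [ 0.8   0.24 -0.19 -0.   -1.14 -2.52]
top grip1 [([0.448, 0.24, 0.132], 0.86), ([0.488, 0.236, 0.13], 0.77), ([0.564, 0.226, 0.132], 0.75), ([0.528, 0.003, 0.025], 0.62)]
side grip1 [([0.49, 0.238, 0.131], 0.97), ([0.449, 0.241, 0.134], 0.86), ([0.561, 0.233, 0.137], 0.69)]
```

>>> arm_command --travel '[[0.001,0.006,0],[0.003,0.013,0],[0.003,0.013,0],[0.003,0.006,0],[0.003,0.004,0],[0.003,0.004,0],[0.003,0.004,0.03],[0.003,0.004,0.075]]' --rotation '[[0,0,0],[0,0,0],[0,0,0],[0,0,0],[0,0,0],[0,0,0],[0,0,0],[0,0,0]]' --fingers '[-1,-1,-1,-1,0,1,1,1]'

```text
time_s: 15.4
position: [0.4548, 0.2442, 0.1938]
orientation: [-0.002, 0.074, 0.997, -0.002]
wrist_force: [1.5, 1.5, -0.4]
grip_width: 0.0735
gripper_force: 0.0
```

>>> arm_command --travel '[[0,-0.045,0.0],[0,-0.09,0.0],[0,-0.135,0.0],[0,-0.18,0],[0,-0.225,0],[0,-0.27,0],[0,-0.315,0],[0,-0.36,0]]' --rotation '[[0,0,8],[0,0,16],[0,0,24],[0,0,32],[0,0,40],[0,0,48],[0,0,56],[0,0,64]]' --fingers '[1,1,1,1,1,1,1,1]'

```text
time_s: 16.2
position: [0.4567, -0.1029, 0.1956]
orientation: [0.0, -0.444, 0.896, -0.0]
wrist_force: [0.7, -0.0, 0.2]
grip_width: 0.0851
gripper_force: 0.0
```

```bash
python3 - <<'E'
from h import *
st();look(['grip1','blue_mark1','orange_mark1','blue1','orange1']);snap('top','t3.png')
print(unproj('top',(448,222),0.0),unproj('top',(418,165),.09),unproj('top',(442,222),.09))
E
```

```text
t 16.2 p [ 0.4567 -0.1029  0.1956] yaxis [-0.796  0.605 -0.001] z [ 0.001 -0.    -1.   ] w 0.0851 gf 0.0 F [ 0.7 -0.   0.2] j [ 0.11  0.11 -0.17  0.   -1.3  -0.76]
top grip1 [([0.568, 0.231, 0.131], 0.97), ([0.448, 0.246, 0.134], 0.88), ([0.492, 0.238, 0.136], 0.82), ([0.413, -0.242, 0.006], 0.59)]
top blue_mark1 [([0.538, 0.075, 0.025], 0.97), ([0.528, 0.006, 0.026], 0.81), ([0.546, 0.135, 0.024], 0.69)]
top orange_mark1 [([0.636, 0.123, 0.017], 0.85), ([0.624, 0.059, 0.024], 0.71), ([0.622, -0.004, 0.02], 0.62)]
top blue1 [([0.547, -0.336, 0.0], 0.72), ([0.398, 0.449, -0.001], 0.54)]
top orange1 [([0.531, -0.459, 0.0], 0.95)]
side grip1 [([0.451, 0.243, 0.133], 0.84), ([0.489, 0.241, 0.131], 0.72), ([0.559, 0.234, 0.137], 0.56)]
side blue_mark1 [([0.528, 0.004, 0.026], 0.82), ([0.536, 0.073, 0.021], 0.67), ([0.546, 0.135, 0.022], 0.6)]
side orange_mark1 [([0.625, 0.058, 0.025], 0.92), ([0.631, 0.122, 0.024], 0.9), ([0.619, -0.004, 0.025], 0.89)]
side blue1 [([0.541, -0.336, -0.001], 0.67)]
side orange1 [([0.413, -0.25, -0.001], 0.98), ([0.529, -0.459, 0.003], 0.7)]
[ 0.60341855 -0.30256976  0.        ] [ 0.72390186 -0.21478622  0.09      ] [ 0.59056437 -0.26391034  0.09      ]
```

View pics/t3.png

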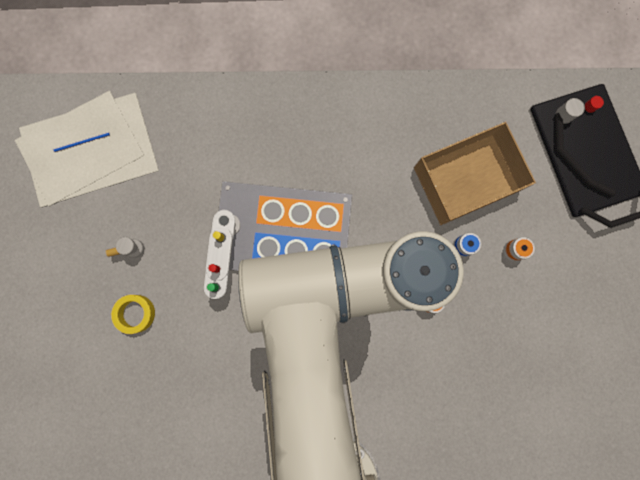

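The bar is folded and clear, with green at (213,288), red at (214,268), yellow at (217,236) and the post at (224,220). The marks fit a rack pose of about -0.122 rad centred at (0.5817, 0.065). Next is the nearest orange canister.

>>> arm_command --travel '[[-0.018,-0.004,0],[-0.018,-0.004,-0.04],[-0.018,-0.004,-0.09],[-0.018,-0.004,-0.14],[-0.018,-0.004,-0.172],[-0.018,-0.004,-0.172],[-0.018,-0.004,-0.172],[-0.018,-0.004,-0.172]]' --rotation '[[0,0,0],[0,0,0],[0,0,0],[0,0,0],[0,0,0],[0,0,0],[0,0,0],[0,0,0]]' --fingers '[1,1,1,1,1,-1,-1,-1]'

```text
time_s: 17.65
position: [0.4411, -0.1052, 0.0259]
orientation: [0.002, -0.443, 0.897, -0.001]
wrist_force: [-0.1, -0.7, 2.7]
grip_width: 0.0472
gripper_force: 60.0
```

```bash
python3 - <<'E'
from h import *
st();look(['blue1','orange1'])
E
```

```text
t 17.65 p [ 0.4411 -0.1052  0.0259] yaxis [-0.794  0.608 -0.004] z [ 0.005 -0.001 -1.   ] w 0.0472 gf 59.97482120990753 F [-0.1 -0.7  2.7] j [ 0.11  0.24 -0.48  0.   -0.84 -0.77]
top blue1 [([0.546, -0.337, 0.0], 0.7), ([0.537, -0.227, -0.002], 0.66)]
top orange1 [([0.53, -0.458, -0.001], 0.85), ([0.413, -0.241, 0.004], 0.59)]
side blue1 [([0.536, -0.228, -0.001], 0.83), ([0.544, -0.336, 0.002], 0.74)]
side orange1 [([0.413, -0.248, -0.0], 0.97), ([0.532, -0.459, -0.001], 0.97), ([0.436, -0.123, -0.002], 0.64)]
```

>>> arm_command --travel '[[0,0,0],[0,0,0],[0,0,0],[-0.005,-0.0165,0],[-0.005,-0.0165,0],[-0.005,-0.0165,0],[-0.005,-0.0165,0],[-0.005,-0.0165,0]]' --rotation '[[0,0,0],[0,0,0],[0,0,0],[0,0,0],[0,0,0],[0,0,0],[0,0,0],[0,0,0]]' --fingers '[0.5,0.5,0.5,0.5,0.5,-1,-1,-1]'

```text
time_s: 18.75
position: [0.4337, -0.1215, 0.0235]
orientation: [-0.0, -0.442, 0.897, -0.0]
wrist_force: [0.2, 0.2, 3.3]
grip_width: 0.0493
gripper_force: 61.9
```

```bash
python3 - <<'E'
from h import *
st();look(['orange1'],('side',))
E
```

```text
t 18.75 p [ 0.4337 -0.1215  0.0235] yaxis [-0.793  0.609 -0.   ] z [ 0. -0. -1.] w 0.0493 gf 61.917396783828735 F [0.2 0.2 3.3] j [ 0.08  0.24 -0.49  0.   -0.84 -0.73]
side orange1 [([0.414, -0.247, -0.001], 0.88), ([0.532, -0.457, 0.001], 0.84), ([0.44, -0.124, -0.001], 0.67)]
```

>>> arm_command --travel '[[0,0,0.04],[0,0,0.085],[0.028,0.035,0.11],[0.056,0.07,0.11],[0.084,0.105,0.11],[0.112,0.14,0.11],[0.14,0.175,0.11],[0.168,0.21,0.11]]' --rotation '[[0,0,0],[0,0,0],[0,0,5],[0,0,10],[0,0,15],[0,0,20],[0,0,25],[0,0,30]]' --fingers '[-1,-1,-1,-1,-1,-1,-1,-1]'

```text
time_s: 19.65
position: [0.6021, 0.0903, 0.1325]
orientation: [-0.0, -0.661, 0.751, 0.0]
wrist_force: [0.4, -0.8, -1.8]
grip_width: 0.0491
gripper_force: 62.7
```

>>> arm_command --travel '[[0.02,0.02,0],[0.033,0.037,0],[0.033,0.037,0],[0.033,0.037,-0.03],[0.033,0.037,-0.06],[0.033,0.037,-0.06],[0.033,0.037,-0.06],[0.033,0.037,-0.06]]' --rotation '[[0,0,0],[0,0,0],[0,0,0],[0,0,0],[0,0,0],[0,0,0],[0,0,0],[0,0,0]]' --fingers '[-1,-1,-1,-1,-1,-1,-1,-1]'

```text
time_s: 20.45
position: [0.6358, 0.1254, 0.0754]
orientation: [0.001, -0.659, 0.752, -0.001]
wrist_force: [-0.7, -0.1, -1.3]
grip_width: 0.0489
gripper_force: 62.7
```

```bash
python3 - <<'E'
from h import *
st();look(['orange1','orange_mark1'])
E
```

```text
t 20.45 p [0.6358 0.1254 0.0754] yaxis [-0.991  0.131 -0.003] z [ 0.003  0.001 -1.   ] w 0.0489 gf 62.73318529129028 F [-0.7 -0.1 -1.3] j [ 0.44  0.53  0.11  0.   -1.15 -0.57]
top orange1 [([0.412, -0.241, 0.004], 0.89), ([0.53, -0.458, -0.001], 0.59), ([0.632, 0.13, 0.052], 0.56)]
top orange_mark1 [([0.621, -0.007, 0.02], 0.74), ([0.625, 0.06, 0.024], 0.61), ([0.636, 0.125, 0.019], 0.59)]
side orange1 [([0.53, -0.458, 0.001], 0.91), ([0.414, -0.249, 0.0], 0.84), ([0.64, 0.125, 0.049], 0.8), ([0.53, 0.005, 0.025], 0.59)]
side orange_mark1 [([0.62, -0.004, 0.026], 0.98), ([0.63, 0.124, 0.02], 0.89), ([0.598, 0.229, 0.097], 0.74), ([0.624, 0.061, 0.023], 0.66)]
```

>>> arm_command --travel '[[-0.001,0,-0.015],[-0.001,0,-0.027],[-0.001,0,-0.027],[-0.001,0,-0.027],[-0.001,0,-0.027],[-0.001,0,-0.027],[-0.001,0,0.02],[-0.001,0,0.07]]' --rotation '[[0,0,0],[0,0,0],[0,0,0],[0,0,0],[0,0,0],[0,0,0],[0,0,0],[0,0,0]]' --fingers '[-1,-1,-1,-1,0.6,0.8,1,1]'

```text
time_s: 21.55
position: [0.6324, 0.1248, 0.1424]
orientation: [-0.002, -0.659, 0.752, 0.001]
wrist_force: [1.5, 1.3, 0.6]
grip_width: 0.0855
gripper_force: 0.0
```

>>> arm_command --travel '[[-0.022,-0.037,0],[-0.044,-0.074,0],[-0.066,-0.111,0],[-0.088,-0.148,0],[-0.11,-0.185,0],[-0.132,-0.222,0],[-0.154,-0.259,0],[-0.176,-0.296,0]]' --rotation '[[0,0,0],[0,0,0],[0,0,-4],[0,0,-9],[0,0,-14],[0,0,-19],[0,0,-24],[0,0,-30]]' --fingers '[1,1,1,1,1,1,1,1]'

```text
time_s: 22.35
position: [0.4566, -0.172, 0.1434]
orientation: [0.0, -0.441, 0.898, -0.0]
wrist_force: [0.5, -0.2, 0.3]
grip_width: 0.0851
gripper_force: 0.0
```

```bash
python3 - <<'E'
from h import *
look(['orange1']);st()
E
```

```text
top orange1 [([0.628, 0.128, 0.024], 0.93), ([0.53, -0.456, -0.003], 0.8), ([0.41, -0.242, 0.002], 0.66)]
side orange1 [([0.414, -0.249, -0.0], 0.97), ([0.53, -0.456, 0.001], 0.83)]
t 22.55 p [ 0.4574 -0.1713  0.1435] yaxis [-0.792  0.61  -0.   ] z [ 0.001  0.    -1.   ] w 0.0852 gf 0.0 F [-0.6  0.5 -0.2] j [-0.04  0.18 -0.22 -0.   -1.17 -0.62]
```

>>> arm_command --travel '[[-0.022,-0.037,0],[-0.044,-0.075,0],[-0.044,-0.075,-0.03],[-0.044,-0.075,-0.075],[-0.044,-0.075,-0.12],[-0.044,-0.075,-0.12],[-0.044,-0.075,-0.12],[-0.044,-0.075,-0.12]]' --rotation '[[0,0,0],[0,0,0],[0,0,0],[0,0,0],[0,0,0],[0,0,0],[0,0,0],[0,0,0]]' --fingers '[1,1,1,1,1,1,-1,-1]'

```text
time_s: 23.35
position: [0.416, -0.2459, 0.0257]
orientation: [0.001, -0.443, 0.897, -0.002]
wrist_force: [0.3, -0.1, 0.2]
grip_width: 0.0592
gripper_force: 0.0
```

>>> arm_command --travel '[[0,0,0],[0,0,0],[0,0,0],[0,0,0.04],[0,0,0.085],[0.022,0.035,0.11],[0.044,0.07,0.11],[0.066,0.105,0.11]]' --rotation '[[0,0,0],[0,0,0],[0,0,0],[0,0,0],[0,0,0],[0,0,5],[0,0,10],[0,0,15]]' --fingers '[-1,-1,-1,-1,-1,-1,-1,-1]'

```text
time_s: 24.15
position: [0.4813, -0.1394, 0.1363]
orientation: [0.002, -0.557, 0.831, -0.002]
wrist_force: [0.2, -0.3, -1.6]
grip_width: 0.0488
gripper_force: 62.6
```

```bash
python3 - <<'E'
from h import *
look(['orange1'],('side',));st()
E
```

```text
side orange1 [([0.531, -0.456, -0.0], 0.88), ([0.483, -0.145, 0.111], 0.57)]
t 24.25 p [ 0.4825 -0.1373  0.1351] yaxis [-0.926  0.377 -0.004] z [ 0.005  0.001 -1.   ] w 0.0489 gf 62.63707637786865 F [-0.4 -0.4 -2.1] j [ 0.04  0.21 -0.2  -0.   -1.16 -0.42]
```

>>> arm_command --travel '[[0.024,0.033,0],[0.048,0.066,0],[0.072,0.099,0],[0.096,0.131,0],[0.12,0.164,0],[0.144,0.197,0],[0.144,0.197,0],[0.144,0.197,-0.03]]' --rotation '[[0,0,3],[0,0,6],[0,0,9],[0,0,12],[0,0,15],[0,0,15],[0,0,15],[0,0,15]]' --fingers '[-1,-1,-1,-1,-1,-1,-1,-1]'

```text
time_s: 25.05
position: [0.6274, 0.0577, 0.1082]
orientation: [0.004, -0.66, 0.751, -0.003]
wrist_force: [0.1, -0.8, -0.4]
grip_width: 0.0488
gripper_force: 62.8
```

```bash
python3 - <<'E'
from h import *
look(['orange1'],('side','top'));st()
E
```

```text
side orange1 [([0.529, -0.456, -0.002], 0.79), ([0.64, 0.121, 0.023], 0.73), ([0.63, 0.05, 0.083], 0.71)]
top orange1 [([0.631, 0.131, 0.023], 0.73), ([0.532, -0.457, -0.001], 0.68)]
t 25.25 p [0.6233 0.0557 0.1041] yaxis [-0.991  0.131  0.   ] z [-0.    -0.001 -1.   ] w 0.049 gf 62.775124311447144 F [ 0.2  0.3 -0.3] j [ 0.34  0.47  0.09  0.   -1.2  -0.47]
```

>>> arm_command --travel '[[0.003,0.005,-0.02],[0.003,0.005,-0.04],[0.003,0.005,-0.0555],[0.003,0.005,-0.0555],[0.003,0.005,-0.0555],[0.003,0.005,-0.0555],[0.003,0.005,-0.0555],[0.003,0.005,-0.0555]]' --rotation '[[0,0,0],[0,0,0],[0,0,0],[0,0,0],[0,0,0],[0,0,0],[0,0,0],[0,0,0]]' --fingers '[-1,-1,-1,-1,-1,0.6,0.6,0.6]'

```text
time_s: 26.05
position: [0.627, 0.0613, 0.0484]
orientation: [0.0, -0.659, 0.752, -0.0]
wrist_force: [-0.1, 0.0, 0.1]
grip_width: 0.0681
gripper_force: 0.0
```

>>> arm_command --travel '[[0,0,0.04],[0,0,0.085],[-0.01,-0.045,0.085],[-0.02,-0.09,0.085],[-0.03,-0.135,0.085],[-0.04,-0.18,0.085],[-0.05,-0.225,0.085],[-0.06,-0.27,0.085]]' --rotation '[[0,0,0],[0,0,0],[0,0,0],[0,0,-8],[0,0,-16],[0,0,-24],[0,0,-32],[0,0,-40]]' --fingers '[1,1,1,1,1,1,1,1]'

```text
time_s: 26.85
position: [0.566, -0.2104, 0.1332]
orientation: [0.0, -0.36, 0.933, -0.0]
wrist_force: [0.8, 0.1, 0.1]
grip_width: 0.0854
gripper_force: 0.0
```

```bash
python3 - <<'E'
from h import *
snap('top','t4.png');look(['orange1','orange_mark1','blue1']);st()
E
```

```text
top orange1 [([0.627, 0.064, 0.03], 0.92), ([0.629, 0.13, 0.024], 0.74), ([0.626, 0.061, 0.026], 0.69), ([0.528, -0.457, -0.003], 0.66)]
top orange_mark1 [([0.625, 0.061, 0.025], 0.94), ([0.634, 0.125, 0.021], 0.81), ([0.622, -0.005, 0.021], 0.64)]
top blue1 [([0.545, -0.337, 0.002], 0.93), ([0.539, -0.228, -0.0], 0.76)]
side orange1 [([0.628, 0.058, 0.022], 0.76), ([0.528, -0.457, 0.001], 0.76), ([0.638, 0.124, 0.023], 0.68)]
side orange_mark1 [([0.632, 0.122, 0.022], 0.83), ([0.621, 0.06, 0.025], 0.82), ([0.618, -0.006, 0.029], 0.72), ([0.548, 0.135, 0.021], 0.68)]
side blue1 [([0.534, -0.226, -0.001], 0.93), ([0.543, -0.333, 0.0], 0.63)]
t 27.3 p [ 0.567  -0.2075  0.1329] yaxis [-0.677  0.736 -0.   ] z [ 0.  0. -1.] w 0.0852 gf 0.0 F [ 0.4  0.6 -0.6] j [-0.09  0.41  0.07 -0.   -1.24 -0.74]
```

View pics/t4.png

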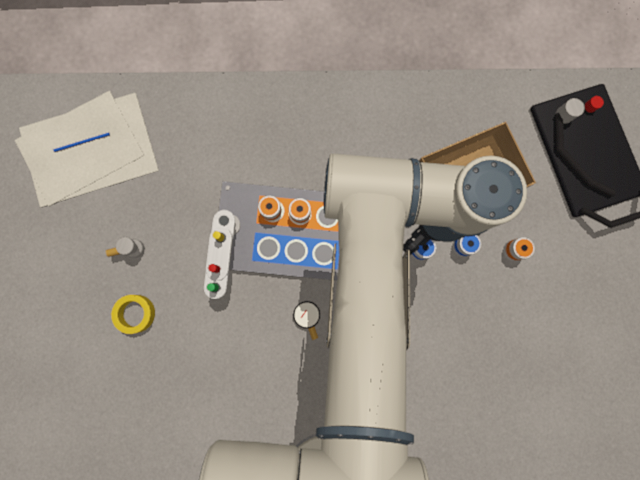

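The top view shows two orange canisters on marks 1 and 2 at (269,207) and (299,209), both within a few mm. Next is the far orange at (520,248).

>>> arm_command --travel '[[-0.006,-0.042,0],[-0.012,-0.084,0],[-0.018,-0.126,0],[-0.024,-0.168,0],[-0.03,-0.21,0],[-0.038,-0.25,0],[-0.038,-0.25,0],[-0.038,-0.25,-0.04]]' --rotation '[[0,0,0],[0,0,0],[0,0,0],[0,0,0],[0,0,0],[0,0,0],[0,0,0],[0,0,0]]' --fingers '[1,1,1,1,1,1,1,1]'

```text
time_s: 28.1
position: [0.5318, -0.4618, 0.0984]
orientation: [0.003, -0.362, 0.932, -0.005]
wrist_force: [2.1, 0.2, -0.4]
grip_width: 0.0857
gripper_force: 0.0
```

```bash
python3 - <<'E'
from h import *
look(['orange1'],('top',));st()
E
```

```text
top orange1 [([0.632, 0.127, 0.024], 0.6), ([0.629, 0.062, 0.029], 0.56)]
t 28.2 p [ 0.5265 -0.4555  0.0869] yaxis [-0.675  0.737  0.011] z [-0.008  0.007 -1.   ] w 0.0855 gf 0.0 F [-0.8  0.7 -1.7] j [-0.49  0.62  0.31 -0.   -1.27 -0.34]
```

>>> arm_command --travel '[[0,0,-0.035],[0,0,-0.069],[0,0,-0.069],[0,0,-0.069],[0,0,-0.069],[0,0,-0.069],[0,0,-0.069],[0,0,-0.069]]' --rotation '[[0,0,0],[0,0,0],[0,0,0],[0,0,0],[0,0,0],[0,0,0],[0,0,0],[0,0,0]]' --fingers '[1,1,1,-1,-1,-1,-1,-1]'

```text
time_s: 29.0
position: [0.5303, -0.4597, 0.0272]
orientation: [0.001, -0.363, 0.932, -0.002]
wrist_force: [0.5, 0.2, 5.4]
grip_width: 0.0487
gripper_force: 62.3
```

>>> arm_command --travel '[[0,0,0.045],[0,0,0.09],[0,0.02,0.11],[-0.02,0.055,0.11],[-0.04,0.095,0.11],[-0.05,0.135,0.11],[-0.05,0.18,0.11],[-0.05,0.22,0.11]]' --rotation '[[0,0,0],[0,0,0],[0,0,5],[0,0,12],[0,0,19],[0,0,26],[0,0,33],[0,0,40]]' --fingers '[-1,-1,-1,-1,-1,-1,-1,-1]'

```text
time_s: 29.8
position: [0.478, -0.2369, 0.1348]
orientation: [0.001, -0.661, 0.75, -0.0]
wrist_force: [1.1, 0.8, -1.6]
grip_width: 0.0486
gripper_force: 63.1
```

```bash
python3 - <<'E'
from h import *
look(['orange1']);st()
E
```

```text
top orange1 [([0.625, 0.06, 0.03], 0.66), ([0.628, 0.129, 0.024], 0.65)]
side orange1 [([0.477, -0.231, 0.107], 0.75), ([0.626, 0.058, 0.023], 0.7), ([0.637, 0.124, 0.022], 0.6)]
t 30.0 p [ 0.4789 -0.2378  0.1349] yaxis [-0.992  0.13  -0.002] z [ 0.002 -0.    -1.   ] w 0.049 gf 63.10352683067322 F [ 0.4 -1.  -1.3] j [-0.17  0.27 -0.12  0.   -1.18  0.04]
```

>>> arm_command --travel '[[0.023,0.038,0],[0.046,0.076,0],[0.069,0.114,0],[0.092,0.152,0],[0.116,0.19,0],[0.139,0.229,0],[0.139,0.229,0],[0.139,0.229,-0.03]]' --rotation '[[0,0,0],[0,0,0],[0,0,0],[0,0,0],[0,0,0],[0,0,0],[0,0,0],[0,0,0]]' --fingers '[-1,-1,-1,-1,-1,-1,-1,-1]'

```text
time_s: 30.8
position: [0.6217, -0.0094, 0.1075]
orientation: [0.003, -0.659, 0.752, -0.003]
wrist_force: [0.5, 0.1, -1.0]
grip_width: 0.049
gripper_force: 63.1
```

```bash
python3 - <<'E'
from h import *
look(['orange1']);st()
E
```

```text
top orange1 [([0.628, 0.06, 0.03], 0.61)]
side orange1 [([0.613, -0.009, 0.075], 0.78), ([0.64, 0.122, 0.025], 0.6), ([0.628, 0.058, 0.021], 0.55)]
t 31.0 p [ 0.6173 -0.0109  0.1037] yaxis [-0.991  0.132  0.002] z [-0.002 -0.001 -1.   ] w 0.0483 gf 63.03144693374634 F [ 1.1 -0.3 -0.8] j [ 0.24  0.45  0.07  0.   -1.19 -0.37]
```

>>> arm_command --travel '[[0.001,0.003,-0.02],[0.001,0.003,-0.04],[0.001,0.003,-0.0535],[0.001,0.003,-0.0535],[0.001,0.003,-0.0535],[0.001,0.003,-0.0535],[0.001,0.003,-0.0535],[0.001,0.003,-0.0535]]' --rotation '[[0,0,0],[0,0,0],[0,0,0],[0,0,0],[0,0,0],[0,0,0],[0,0,0],[0,0,0]]' --fingers '[-1,-1,-1,-1,-1,0.6,0.6,0.6]'

```text
time_s: 31.8
position: [0.619, -0.0067, 0.0509]
orientation: [0.0, -0.659, 0.752, -0.0]
wrist_force: [-0.3, -0.3, 0.9]
grip_width: 0.0686
gripper_force: 0.0
```

>>> arm_command --travel '[[0,0,0.04],[0,0,0.085],[-0.015,-0.042,0.085],[-0.03,-0.084,0.085],[-0.045,-0.126,0.085],[-0.06,-0.168,0.085],[-0.075,-0.205,0.085],[-0.081,-0.22,0.085]]' --rotation '[[0,0,0],[0,0,0],[0,0,0],[0,0,0],[0,0,0],[0,0,0],[0,0,0],[0,0,0]]' --fingers '[1,1,1,1,1,1,1,1]'

```text
time_s: 32.6
position: [0.5362, -0.2295, 0.1357]
orientation: [-0.0, -0.658, 0.753, -0.0]
wrist_force: [-0.1, -0.0, 0.0]
grip_width: 0.0854
gripper_force: 0.0
```

```bash
python3 - <<'E'
from h import *
look(['orange1','blue1']);st()
E
```

```text
top orange1 [([0.63, 0.131, 0.024], 0.94), ([0.618, -0.005, 0.022], 0.81), ([0.629, 0.064, 0.025], 0.63)]
top blue1 [([0.537, -0.229, -0.0], 0.59)]
side orange1 [([0.618, -0.003, 0.022], 0.84), ([0.63, 0.057, 0.023], 0.78), ([0.639, 0.124, 0.019], 0.75)]
side blue1 [([0.536, -0.231, -0.003], 0.91), ([0.544, -0.333, -0.0], 0.75)]
t 32.9 p [ 0.5382 -0.2256  0.1353] yaxis [-0.992  0.13  -0.   ] z [ 0.  0. -1.] w 0.0856 gf 0.0 F [-0.6  0.8 -0.3] j [-0.13  0.37  0.02 -0.   -1.22 -0.  ]
```

>>> arm_command --travel '[[-0.001,-0.002,-0.04],[-0.001,-0.002,-0.08],[-0.001,-0.002,-0.108],[-0.001,-0.002,-0.108],[-0.001,-0.002,-0.108],[-0.001,-0.002,-0.108],[-0.001,-0.002,-0.108],[-0.001,-0.002,-0.108]]' --rotation '[[0,0,0],[0,0,0],[0,0,0],[0,0,0],[0,0,0],[0,0,0],[0,0,0],[0,0,0]]' --fingers '[1,1,1,1,-1,-1,-1,-1]'

```text
time_s: 33.7
position: [0.5384, -0.2289, 0.0298]
orientation: [0.001, -0.659, 0.752, -0.002]
wrist_force: [0.3, 1.4, 5.8]
grip_width: 0.0491
gripper_force: 62.2
```

>>> arm_command --travel '[[0,0,0],[0,0,0.045],[0,0,0.09],[-0.01,0.03,0.11],[-0.025,0.075,0.11],[-0.035,0.12,0.11],[-0.04,0.165,0.11],[-0.04,0.21,0.11]]' --rotation '[[0,0,0],[0,0,0],[0,0,0],[0,0,0],[0,0,0],[0,0,0],[0,0,0],[0,0,0]]' --fingers '[-1,-1,-1,-1,-1,-1,-1,-1]'

```text
time_s: 34.5
position: [0.4958, -0.0171, 0.1384]
orientation: [0.001, -0.659, 0.752, -0.0]
wrist_force: [0.5, 0.5, -0.9]
grip_width: 0.0486
gripper_force: 62.6
```

```bash
python3 - <<'E'
from h import *
look(['blue1']);st()
E
```

```text
top blue1 [([0.545, -0.34, -0.002], 0.78)]
side blue1 [([0.542, -0.334, -0.001], 0.91), ([0.496, -0.015, 0.108], 0.56)]
t 34.7 p [ 0.4967 -0.0176  0.138 ] yaxis [-0.992  0.129 -0.001] z [ 0.001  0.    -1.   ] w 0.0486 gf 62.571905851364136 F [-0.7 -0.7 -1.1] j [ 0.28  0.2  -0.21 -0.   -1.16 -0.41]
```

>>> arm_command --travel '[[0.012,0.038,0],[0.024,0.077,0],[0.036,0.116,0],[0.048,0.1535,0],[0.048,0.1535,0],[0.048,0.1535,0],[0.048,0.1535,-0.03],[0.048,0.1535,-0.055]]' --rotation '[[0,0,0],[0,0,0],[0,0,0],[0,0,0],[0,0,0],[0,0,0],[0,0,0],[0,0,0]]' --fingers '[-1,-1,-1,-1,-1,-1,-1,-1]'

```text
time_s: 35.5
position: [0.5448, 0.1333, 0.0821]
orientation: [0.001, -0.658, 0.753, -0.0]
wrist_force: [-0.3, 0.2, -1.9]
grip_width: 0.0489
gripper_force: 62.6
```

```bash
python3 - <<'E'
from h import *
look(['blue1']);st()
E
```

```text
top blue1 [([0.545, -0.338, 0.001], 0.88), ([0.544, 0.132, 0.047], 0.52)]
side blue1 [([0.633, 0.125, 0.021], 0.72), ([0.544, -0.334, 0.0], 0.66), ([0.541, 0.131, 0.048], 0.54)]
t 35.7 p [0.5449 0.1334 0.083 ] yaxis [-0.991  0.132 -0.   ] z [ 0.    -0.001 -1.   ] w 0.0486 gf 62.61314034461975 F [ 0.6 -0.1  0.3] j [ 0.52  0.37 -0.13  0.   -1.08 -0.65]
```

>>> arm_command --travel '[[0.001,0.002,-0.015],[0.001,0.002,-0.03],[0.001,0.002,-0.03],[0.001,0.002,-0.03],[0.001,0.002,-0.03],[0.001,0.002,-0.03],[0.001,0.002,-0.03],[0.001,0.002,-0.03]]' --rotation '[[0,0,0],[0,0,0],[0,0,0],[0,0,0],[0,0,0],[0,0,0],[0,0,0],[0,0,0]]' --fingers '[-1,-1,-1,-1,0.6,0.6,0.6,0.6]'

```text
time_s: 36.5
position: [0.5458, 0.1369, 0.0526]
orientation: [0.0, -0.659, 0.752, -0.0]
wrist_force: [0.3, 0.8, 0.6]
grip_width: 0.068
gripper_force: 0.0
```

>>> arm_command --travel '[[0,0,0.04],[0,0,0.085],[0,-0.045,0.085],[0,-0.09,0.085],[0,-0.135,0.085],[0,-0.18,0.085],[0,-0.225,0.085],[0,-0.27,0.085]]' --rotation '[[0,0,0],[0,0,0],[0,0,0],[0,0,-8],[0,0,-16],[0,0,-24],[0,0,-32],[0,0,-40]]' --fingers '[0.6,0.6,1,1,1,1,1,1]'

```text
time_s: 37.3
position: [0.5454, -0.1349, 0.1375]
orientation: [0.0, -0.36, 0.933, -0.0]
wrist_force: [1.5, -0.4, 0.1]
grip_width: 0.0857
gripper_force: 0.0
```

>>> arm_command --travel '[[0,-0.045,0],[0,-0.09,0],[0,-0.135,0],[0,-0.18,0],[0,-0.2,0],[0,-0.2,0],[0,-0.2,0],[0,-0.2,0]]' --rotation '[[0,0,-8],[0,0,-16],[0,0,-20],[0,0,-20],[0,0,-20],[0,0,-20],[0,0,-20],[0,0,-20]]' --fingers '[1,1,1,1,1,1,1,1]'

```text
time_s: 38.1
position: [0.5458, -0.3323, 0.1374]
orientation: [0.0, -0.195, 0.981, 0.0]
wrist_force: [-0.2, 0.2, -0.3]
grip_width: 0.0856
gripper_force: 0.0
```

```bash
python3 - <<'E'
from h import *
look(['orange1','blue1']);st()
E
```

```text
top orange1 [([0.632, 0.13, 0.024], 0.64), ([0.616, -0.001, 0.021], 0.64), ([0.626, 0.06, 0.029], 0.58)]
top blue1 [([0.55, 0.138, 0.019], 0.63)]
side orange1 [([0.638, 0.12, 0.021], 0.89), ([0.62, -0.002, 0.02], 0.61), ([0.63, 0.057, 0.02], 0.56)]
side blue1 [([0.541, -0.334, 0.0], 0.83), ([0.546, 0.136, 0.021], 0.73)]
t 38.4 p [ 0.5458 -0.3325  0.1375] yaxis [-0.383  0.924 -0.   ] z [ 0. -0. -1.] w 0.0856 gf 0.0 F [-0.3  0.1  1. ] j [-0.3   0.47  0.18 -0.   -1.28 -0.87]
```

>>> arm_command --travel '[[-0.002,-0.002,-0.04],[-0.002,-0.002,-0.08],[-0.002,-0.002,-0.108],[-0.002,-0.002,-0.108],[-0.002,-0.002,-0.108],[-0.002,-0.002,-0.108],[-0.002,-0.002,-0.108],[-0.002,-0.002,-0.108]]' --rotation '[[0,0,0],[0,0,0],[0,0,0],[0,0,0],[0,0,0],[0,0,0],[0,0,0],[0,0,0]]' --fingers '[1,1,1,1,-1,-1,-1,-1]'

```text
time_s: 39.2
position: [0.5453, -0.3358, 0.0321]
orientation: [0.002, -0.195, 0.981, -0.001]
wrist_force: [0.0, 1.6, 6.8]
grip_width: 0.0486
gripper_force: 62.5
```

>>> arm_command --travel '[[0,0,0],[0,0,0.045],[0,0,0.09],[-0.01,0.03,0.11],[-0.025,0.075,0.11],[-0.035,0.12,0.11],[-0.04,0.165,0.11],[-0.04,0.21,0.11]]' --rotation '[[0,0,0],[0,0,0],[0,0,8],[0,0,16],[0,0,24],[0,0,32],[0,0,40],[0,0,48]]' --fingers '[-1,-1,-1,-1,-1,-1,-1,-1]'

```text
time_s: 40.0
position: [0.5026, -0.1235, 0.1401]
orientation: [0.001, -0.579, 0.815, -0.0]
wrist_force: [1.7, 0.5, -2.1]
grip_width: 0.0484
gripper_force: 63.0
```

```bash
python3 - <<'E'
from h import *
look(['blue1'],('side',));st()
E
```

```text
side blue1 [([0.5, -0.124, 0.11], 0.74), ([0.545, 0.138, 0.023], 0.62)]
t 40.1 p [ 0.5035 -0.1207  0.1402] yaxis [-0.945  0.326 -0.001] z [ 0.002  0.002 -1.   ] w 0.0486 gf 63.15002918243408 F [ 0.5 -1.2 -1.5] j [ 0.07  0.24 -0.15 -0.   -1.18 -0.4 ]
```

>>> arm_command --travel '[[0.008,0.045,0],[0.016,0.09,0],[0.024,0.135,0],[0.034,0.191,0],[0.034,0.191,0],[0.034,0.191,0],[0.034,0.191,-0.03],[0.034,0.191,-0.055]]' --rotation '[[0,0,3],[0,0,6],[0,0,9],[0,0,12],[0,0,12],[0,0,12],[0,0,12],[0,0,12]]' --fingers '[-1,-1,-1,-1,-1,-1,-1,-1]'

```text
time_s: 40.9
position: [0.5376, 0.0646, 0.0841]
orientation: [0.001, -0.658, 0.753, -0.0]
wrist_force: [0.2, 0.8, -2.2]
grip_width: 0.0487
gripper_force: 63.2
```

```bash
python3 - <<'E'
from h import *
look(['blue1','blue_mark1']);st()
E
```

```text
top blue1 []
top blue_mark1 [([0.538, 0.072, 0.028], 0.76), ([0.525, 0.003, 0.022], 0.63)]
side blue1 [([0.535, 0.066, 0.055], 0.85), ([0.545, 0.137, 0.022], 0.54)]
side blue_mark1 [([0.527, 0.005, 0.026], 0.74), ([0.548, 0.136, 0.021], 0.68), ([0.535, 0.071, 0.021], 0.62), ([0.388, 0.047, -0.002], 0.59)]
t 41.2 p [0.5388 0.0653 0.0862] yaxis [-0.991  0.132 -0.003] z [ 0.003  0.    -1.   ] w 0.0484 gf 63.10166001319885 F [-0.8  0.7 -1.1] j [ 0.41  0.33 -0.17  0.   -1.07 -0.54]
```

>>> arm_command --travel '[[-0.001,0.005,-0.015],[-0.001,0.005,-0.0315],[-0.001,0.005,-0.0315],[-0.001,0.005,-0.0315],[-0.001,0.005,-0.0315],[-0.001,0.005,-0.0315],[-0.001,0.005,-0.0315],[-0.001,0.005,-0.0315]]' --rotation '[[0,0,0],[0,0,0],[0,0,0],[0,0,0],[0,0,0],[0,0,0],[0,0,0],[0,0,0]]' --fingers '[-1,-1,-1,-1,0.6,0.6,0.6,0.6]'

```text
time_s: 42.0
position: [0.5368, 0.0709, 0.053]
orientation: [0.0, -0.659, 0.752, -0.0]
wrist_force: [0.6, -0.3, 0.7]
grip_width: 0.0686
gripper_force: 0.0
```

>>> arm_command --travel '[[0,0,0.04],[0,0,0.085],[-0.02,-0.04,0.11],[-0.04,-0.08,0.13],[-0.06,-0.12,0.13],[-0.08,-0.16,0.13],[-0.1,-0.2,0.13],[-0.12,-0.24,0.13]]' --rotation '[[0,0,0],[0,0,0],[0,0,0],[0,0,0],[0,0,0],[0,0,0],[0,0,0],[0,0,0]]' --fingers '[0.6,0.6,1,1,1,1,1,1]'

```text
time_s: 42.8
position: [0.4156, -0.1705, 0.1832]
orientation: [0.0, -0.659, 0.752, -0.0]
wrist_force: [1.3, -0.4, -0.2]
grip_width: 0.0853
gripper_force: 0.0
```

```bash
python3 - <<'E'
from h import *
snap('top','t9.png');look(['orange1','blue1','orange_mark1','blue_mark1','grip1']);snap('side','s9.png');st()
E
```

```text
top orange1 [([0.63, 0.059, 0.028], 0.92), ([0.622, -0.002, 0.023], 0.69), ([0.633, 0.128, 0.022], 0.6)]
top blue1 [([0.547, 0.134, 0.025], 0.91), ([0.536, 0.069, 0.025], 0.68)]
top orange_mark1 [([0.634, 0.123, 0.021], 0.95), ([0.624, 0.058, 0.025], 0.92), ([0.62, -0.002, 0.022], 0.77)]
top blue_mark1 [([0.53, 0.005, 0.027], 0.83), ([0.539, 0.069, 0.026], 0.73), ([0.547, 0.132, 0.027], 0.62)]
top grip1 [([0.447, 0.245, 0.134], 0.96), ([0.489, 0.24, 0.134], 0.8), ([0.566, 0.23, 0.133], 0.66)]
side orange1 [([0.618, -0.003, 0.024], 0.81), ([0.564, 0.23, 0.14], 0.64), ([0.63, 0.058, 0.023], 0.56)]
side blue1 []
side orange_mark1 [([0.621, -0.006, 0.028], 0.53)]
side blue_mark1 [([0.547, 0.133, 0.018], 0.74), ([0.529, 0.006, 0.025], 0.6), ([0.536, 0.07, 0.026], 0.54)]
side grip1 [([0.45, 0.246, 0.132], 0.84), ([0.49, 0.24, 0.132], 0.77), ([0.562, 0.23, 0.134], 0.76)]
t 43.5 p [ 0.4168 -0.1688  0.1827] yaxis [-0.991  0.13   0.   ] z [-0.  0. -1.] w 0.085 gf 0.0 F [-0.6 -0.2  0.1] j [-0.03  0.08 -0.23 -0.   -1.26 -0.1 ]
```

View pics/t9.png

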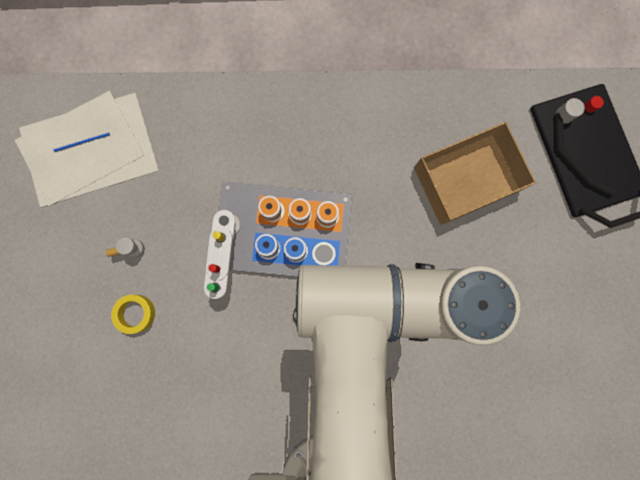

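View pics/s9.png

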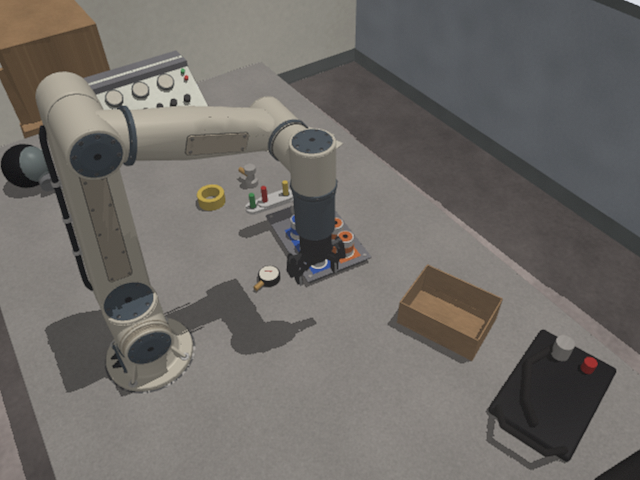

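The top view shows oranges on marks 1–3 at (269,208), (299,210) and (327,213). Blues are on marks 1 and 2 at (266,246) and (295,249). The stack is folded clear, the side view agrees, and the robot is free of everything.

```bash
python3 -c "
from h import *
print(job.sign_off())"
```

```text
the job is handed in; nothing more can be done
None
```

The bar is folded and swung clear to its stop, and all five canisters stand on their own colour's marks from the post end (orange on 1–3, blue on 1–2); I've handed the job in, and no verdict came back.

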